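Half-close the draining beaker's bayonet lid and hold it at the vent mark

TASK

The empty steriliser beaker is leaning in its draining stand: push it fully upright, then take the bayonet lid by its bar and lower it into the mouth with its two lugs going down through the two slots. Turn the lid clockwise (seen from above), against its spring, until the bar points at the two ribs on the outside of the rim - half-way, well before the lock click - and finish while still holding it there, because it springs back when let go. Leave the mug, tin, scoop and teat where they are.

Things in the scene. Friction and masses are not known exactly. Their poses are not given: they have to be found in the camera images.
- beaker (a joint): tilt of the white beaker, rad: 0 = upright, at a hard stop; starts at 0.25 to 0.5, mouth leaning to the stand's -x (robot's) side. Hinge: level, along the stand's y, through the beaker's axis 95 mm below its rim; stiff (0.6 N m, 6 to 8 N at the rim), stays where left. Easiest stood up by shut fingers dipped 15 to 30 mm into the mouth, pushing the far inside edge toward the stand's +x
- stand: fixed grey plastic draining stand, yaw varies within 0.35; origin at the centre of its underside on the ledge. Base 130 (x) by 170 (y) by 14 mm; two uprights at y = +-64 mm, 88 mm tall. The hinge is 70 mm above the origin, so that the upright beaker's rim is 165 mm above the ledge
- mouth (a point): centre of the beaker's mouth at rim height; z along the beaker's axis, x along the line of the two slots (upright: the stand's x). Beaker 115 mm tall, 100 mm outside, wall 5 mm. A grey inward collar 6 mm thick, inner radius 35 mm, lies flush with the rim; two open slots in it at +x and -x, each 21 mm wide, reach out to 45 mm radius
- half_mark (a point): at the mouth's centre, rim height; its x axis runs through the two grey ribs (7 mm wide, 49 to 60 mm from the axis, 14 mm tall, tops level with the rim) outside the wall, 45 degrees clockwise (from above) from the slots. The lid is half-turned when its bar (lid x axis, either end) lies along this x axis
- lid_grip (a point): centre of the grip bar of the loose grey lid; bar 60 (x) by 12 (y) by 30 mm tall, standing on a disc of radius 48 mm, 6.5 mm thick. z up. This point is 37 mm above the lid's underside, 21 mm above the disc's underside, 14.5 mm above the disc's top. The lid stands on its plug on the ledge at first. Seated, this point is 21 mm above the mouth. Same after a half turn. 60 to 130 g
- lid_plug (a point): centre of the lid's underside, 37 mm below lid_grip, same axes. The plug, radius 31.5 mm, reaches 16 mm below the disc, with two lugs in line with the bar at +x and -x: out to 41 mm radius, 14 mm wide, 7 mm tall, undersides 1 mm above this point
- spring_ring (a joint): sprung ring with two vanes hidden under the collar, rad, 0 at rest; the lugs push it once the lid has turned about 0.1 rad clockwise (it reads about 0.1 less than the lid's turn, about 0.66 at half-way). It pushes back with 0.12 to 0.2 N m and returns a released lid. At a turn of about 1.1 rad the lugs start to climb two sprung balls: the lock click, passed at about 1.57 rad
- mug: white ceramic mug, 82 mm wide, 92 mm tall, origin at the centre of its underside; leave alone
- tin: closed aluminium tin, 100 mm wide, 120 mm tall, origin at the centre of its underside; leave alone
- scoop: blue scoop, cup 32 mm wide and 26 mm tall, origin at the centre of the cup's underside, handle 88 mm along -x; leave alone
- teat: amber silicone teat standing on its 52 mm flange, 49 mm tall, origin at the centre of its underside; leave alone
- rack: fixed grey bottle rack, base 260 (x) by 130 (y) mm, clamped to the ledge's left edge, with pegs and two bottles to 172 mm high; origin under its centre, on the ledge
Things that resemble listed ones, but are neither listed nor needed, are in the scene too. What is shaped like the part that bears lid_grip but blue or yellow is not meant.

How it is judged:
On the way, in this order (a step that is already met when the one before it is completed fails the run):
1. the beaker is stood fully upright (within 0.05 rad of the stop) (value of joint beaker below 0.05 rad), for 0.2 s.
2. the lid is down on the rim with its lugs through the slots, not yet turned (z of lid_grip in the frame of mouth below 0.0245 m and horizontal distance between lid_grip and mouth below 0.006 m and angle between the x axis of lid_grip and the x axis of mouth, either way round below 0.22 rad), for 0.1 s.
At the end, for the whole second after the job is handed in: the beaker is upright (within 0.06 rad), the lid sits flat on the rim (within 3.5 mm, 6 mm sideways, 0.07 rad) with its bar within 0.16 rad (9 degrees) of the line of the two ribs, its lugs hold the sprung ring turned, and the gripper still holds the lid (over 1 N) (value of joint beaker below 0.06 rad and z of lid_grip in the frame of mouth between 0.0185 and 0.0245 m and horizontal distance between lid_grip and mouth below 0.006 m and angle between the z axis of lid_grip and the z axis of mouth, either way round below 0.07 rad and angle between the x axis of lid_grip and the x axis of half_mark, either way round below 0.16 rad and value of joint spring_ring above 0.4 rad and contact force between the fingers and lid above 1 N); the arm keeps its last pose, push and grip.
It fails at once if the lid is turned on to the lock click (ring past 1.2 rad) (value of joint spring_ring above 1.2 rad).
It fails at once if a bystander is moved more than 30 mm (distance of any of mug, tin, scoop, teat from where it was at the start of the episode above 0.03 m).
It also fails if it takes over 64 s, if anything falls off the work surface, if the arm or the gripper's body presses on something with over 40 N, if the wrist force passes 120 N, or if a joint passes its speed limit or range.

ROBOT

A 6-joint arm with a two-finger parallel gripper is mounted at the origin on the work surface. World frame = base frame: x ahead of the robot, y to its left, z up, the work surface at z = 0. Lengths are in m, angles in rad, forces in N, time in s.
With the tool pointing down it reaches from about 0.35 to 0.775 m from the base axis. Payload 5.5 kg.
Tool frame: the origin (TCP) lies on the centre line of the jaws, within the pads' length; the fingertips stand 8 mm ahead of it and the grasp point (between the pads) lies 11 mm behind it; z points along the fingers, y is the direction in which the jaws open and shut (so a half turn about z gives the same grasp; the last joint's range is limited). The gripper opens to 85 mm and grips with 20 to 120 N. Pads are 22 mm wide; open, the fingers measure 114 mm over their backs; the gripper's body (76 mm by 85 mm) begins 54 mm behind the grasp point. The pads swing forward as they close: fully open they stand 13 mm farther back than shut.
Start: joints at [-1.463, 0.313, 0.046, 1.304, 0, 1.431], TCP at [0.141, -0.557, 0.239] pointing down, gripper open.
Joint ranges: [-2.76, 2.76], [-0.86, 1.69], [-1.03, 1.26], [-2.2, 2.34], [-1.47, 1.5], [-3.14, 3.14]. Speed limits (rad/s): [2.57, 2.57, 3.14, 3.14, 3.14, 3.14].

INTERFACE

Orientations are given as a unit quaternion [w, x, y, z].
In Python, from workcell import env gives the robot as it stands. The module is installed in compiled form; this text tells all that it offers.
- The arm moves only by the tool play_rows, never from a script. Its argument "steps" is a list of rows, each an object with "claw": the closure in counts, from 0 (fully open) to 255 (shut); "dp": the shift along the tool's x, y, z in m, a list of three; "angular": the turn, a rotation vector about the tool's x, y, z in degrees, a list of three. In form: [{"claw": claw, "dp": [dx, dy, dz], "angular": [wx, wy, wz]}, ...]. A call has exactly 8 rows; each row shifts and turns the commanded pose from where the row before left it, along the tool's axes as they then stand; what a row does not reach is not made up. A row lasts 1/12 s, in which the tool goes at most 41.7 mm and 7.16 degrees, less where a joint would pass 70% of its speed; a pose out of reach is approached as far as the arm can. A call is refused whole if a number of a shift passes 0.0417 or a number of a turn 7.16, either way. A call with a gripper value outside its range is refused whole. The fingers move at their own pace and stop on an object; "force" is the grip in N (left out, the last holds). Time passes only in rows, so rows that do not move let the fingers close, or fill a call up. It gives the time, the measured TCP pose, the force and the opening at its end, in the units of the state.
- env.get_state(): the state, without advancing time (a new reading comes with each control period).
- env.read_camera(name): name is "scene" or "top"; returns (picture, depth): 400x640x3 uint8, red, green, blue; 400x640 float32, m along the optical axis (not along the pixel's ray), 0 where there is no reading.
- env.calibration(name): a dict with "fx", "fy", "cx", "cy" (pixels), "k1" (the pictures are not rectified: a ray, as slopes to the right and down, at radius r is drawn at 1 + k1 r^2 times it, then the intrinsics apply), "world_from_camera" (4x4, takes a point from camera to world coordinates). Camera axes: x right, y down, z forward; pixel columns grow to the right and rows downward; lengths in m; the calibration is good to about 2 mm. A picture is of the moment at which its call begins. calibration takes no time and is no camera call.
- env.hand_in(): hands the job in, once; it reports no verdict.
The state is a dict: "clock": time; "joint_pos": joint angles; "qvel": joint speeds; "tau": joint torques, N m; "tcp_pos": TCP position; "orientation": TCP orientation; "wrist_force": force on the tool from outside, world axes, zero at the start; "ft_torque": the same for the moment, N m; "finger_gap": finger opening in m.
Only numpy, scipy, OpenCV 4.12 (cv2) and the standard library are available. Lean on these libraries where they do the work, as an engineer would, in place of code of your own. Each camera call takes 0.05 s, during which the arm holds its last target. There are 200 camera calls.

## Working session

There is one attempt and no reset: what is moved stays moved. The work goes in short steps, Python scripts to look and compute and a tool call to move; the robot and the scene stay as the last step left them, time stands still between calls to the robot, and variables do not carry over. Pictures are saved under pics/ and viewed, about 8 in all and at most 12, crops included, and the job is handed in when it is done.

Besides the shell and the picture viewer there is one more tool, called after ">>>" as name([rows], argument=value, ...), one row to a line, values as JSON. play_rows: Moves the arm, as the interface text tells. Its arguments: {"type":"object","properties":{"steps":{"type":"array","items":{"type":"object","properties":{"claw":{"type":"number"},"dp":{"type":"array","items":{"type":"number"}},"angular":{"type":"array","items":{"type":"number"}}}}},"force":{"type":"number"}},"required":["steps"]}

```bash
mkdir -p pics; cat > h.py <<'E'
import numpy as np, cv2
from workcell import env
def snap(n):
    im,d=env.read_camera(n); np.savez('last_%s.npz'%n,im=im,d=d); return im,d
def load(n):
    z=np.load('last_%s.npz'%n); return z['im'],z['d']
def slopes(n,uv):
    c=env.calibration(n); uv=np.atleast_2d(uv).astype(float)
    p=np.c_[(uv[:,0]-c['cx'])/c['fx'],(uv[:,1]-c['cy'])/c['fy']]; q=p.copy()
    for _ in range(10): q=p/(1+c['k1']*(q**2).sum(1))[:,None]
    return q
def pts(n,uv,d):
    T=np.array(env.calibration(n)['world_from_camera']); q=slopes(n,uv)
    return (np.c_[q,np.ones(len(q))]*np.asarray(d).reshape(-1,1))@T[:3,:3].T+T[:3,3]
def plane(n,uv,z):
    T=np.array(env.calibration(n)['world_from_camera']); q=slopes(n,uv)
    r=np.c_[q,np.ones(len(q))]@T[:3,:3].T; s=(z-T[2,3])/r[:,2]
    return r*s[:,None]+T[:3,3]
def proj(n,P):
    c=env.calibration(n);T=np.array(c['world_from_camera']); X=(np.atleast_2d(P)-T[:3,3])@T[:3,:3]
    q=X[:,:2]/X[:,2:]; q=q*(1+c['k1']*(q**2).sum(1))[:,None]
    return q*[c['fx'],c['fy']]+[c['cx'],c['cy']]
def cloud(n,d):
    v,u=np.mgrid[:400,:640]; return pts(n,np.c_[u.ravel(),v.ravel()],d.ravel()).reshape(400,640,3)
E
python3 - <<'E'
from h import *
for n in('scene','top'):
    im,d=snap(n); cv2.imwrite(f'pics/{n}0.png',im[:,:,::-1]); c=env.calibration(n); print(n,c['fx'],c['k1'],np.round(c['world_from_camera'],3).tolist())
print(env.get_state())
E
```

```text
scene 430.5667382715613 -0.06074422276882813 [[0.365, 0.578, -0.73, 1.397], [0.931, -0.233, 0.281, -0.271], [-0.007, -0.782, -0.623, 0.845], [0.0, 0.0, 0.0, 1.0]]
top 397.2628579914698 -0.0869560417649944 [[-0.008, -0.977, 0.211, 0.248], [-1.0, 0.009, 0.005, 0.068], [-0.007, -0.211, -0.977, 1.481], [0.0, 0.0, 0.0, 1.0]]
{'clock': 0.1, 'joint_pos': array([-1.46261493e+00,  3.13928302e-01,  4.51102499e-02,  1.30362183e+00,
        5.29501782e-06,  1.43119790e+00]), 'qvel': array([ 1.97231129e-03,  8.68808129e-05,  2.19408361e-03, -2.24729476e-04,
       -4.77676676e-04,  9.68618170e-04]), 'tau': array([ 2.21847826e-03, -4.81720591e+01,  2.99246407e+01,  1.26827441e-02,
       -2.23530938e-04,  6.15088396e-06]), 'tcp_pos': array([ 0.14096481, -0.55699645,  0.23850356]), 'orientation': array([-8.21633464e-04,  9.92335121e-01,  1.23573190e-01,  1.55555385e-05]), 'wrist_force': array([-0.9086502 , -0.24013939,  0.72131417]), 'ft_torque': array([ 0.01391602, -0.08748284,  0.0227222 ]), 'finger_gap': 0.08509339347426151}
```

View pics/scene0.png

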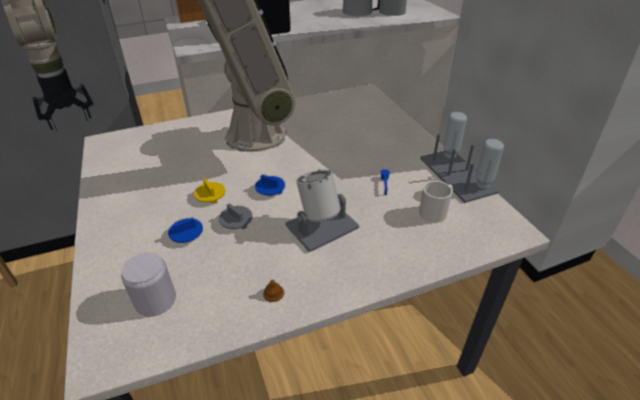

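View pics/top0.png

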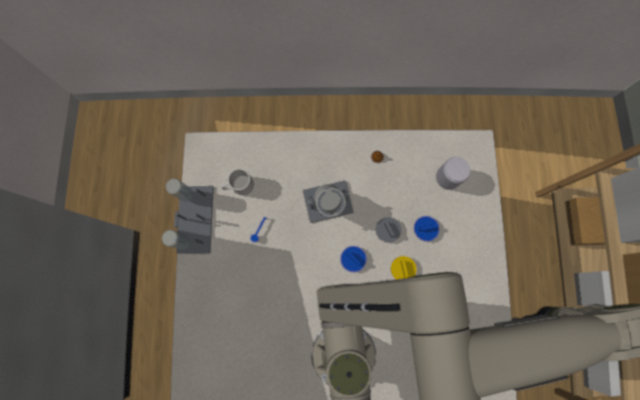

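The scene view shows the grey lid at about (236,216) and the beaker at (318,195), in the stand at (322,228). In the top view the lid is at (388,230) and the stand at (328,202).

```bash
python3 - <<'E'
from h import *
it,dt=load('top'); isc,ds=load('scene')
a=cv2.resize(it[170:270,290:430],None,fx=5,fy=5,interpolation=2)
b=cv2.resize(isc[150:260,190:370],None,fx=4.4,fy=4.4,interpolation=2)
cv2.imwrite('pics/c1.png',a[:,:,::-1]); cv2.imwrite('pics/c2.png',b[:,:,::-1])
C={}
for n,d in(('top',dt),('scene',ds)):
    X=cloud(n,d);C[n]=X
    def sel(c,r,lo,hi): 
        P=X[d>0]; m=(np.hypot(P[:,0]-c[0],P[:,1]-c[1])<r)&(P[:,2]>lo)&(P[:,2]<hi); return P[m]
    l=pts(n,[[388,230]] if n=='top' else [[236,216]],[d[230,388] if n=='top' else d[216,236]])[0]
    s=pts(n,[[328,202]] if n=='top' else [[318,195]],[d[202,328] if n=='top' else d[195,318]])[0]
    print(n,l,s)
    for nm,c,r,lo,hi in(('disc',l,.07,.016,.03),('bar',l,.06,.040,.06),('base',s,.13,.009,.02),('up',s,.13,.075,.095),('hi',s,.13,.12,.2)):
        P=sel(c,r,lo,hi)
        if len(P)<4: print(nm,len(P)); continue
        R=cv2.minAreaRect(P[:,:2].astype(np.float32)*1000)
        print(nm,len(P),P.mean(0).round(4),P[:,2].max().round(4),np.round(R[0],1),np.round(R[1],1),round(R[2],1))
E
```

```text
top [ 0.4418511  -0.16769197  0.04874414] [0.54453371 0.04937307 0.06504379]
disc 439 [ 0.4464 -0.1707  0.0224] 0.0299 [ 447.2 -171.4] [94.2 92.4] 64.9
bar 61 [ 0.4471 -0.1712  0.0504] 0.0555 [ 447.3 -171.4] [58.6 12.8] 24.5
base 557 [0.5504 0.0609 0.014 ] 0.02 [549.8  39.2] [203.4 208.2] 31.8
up 204 [0.5615 0.0495 0.0822] 0.0945 [558.1  51.5] [134.1  97.7] 72.1
hi 395 [0.5312 0.0471 0.1554] 0.1849 [535.8  46. ] [113.6  99.7] 13.2
scene [ 0.4645417  -0.17226873  0.03692401] [0.58075468 0.03246835 0.13868089]
disc 510 [ 0.4582 -0.1744  0.0233] 0.03 [ 451.  -172.6] [92.5 95.3] 10.2
bar 102 [ 0.4544 -0.1728  0.0497] 0.0558 [ 451.5 -172.9] [60.2 14.2] 26.8
base 1290 [0.588  0.0424 0.0148] 0.0199 [563.1  49.8] [131.1 170.7] 12.7
up 373 [0.587  0.04   0.0846] 0.0948 [577.3  50.9] [ 73.4 149.7] 2.4
hi 1069 [0.5551 0.0403 0.1467] 0.1798 [539.2  43.3] [117.   98.8] 5.7
```

View pics/c1.png

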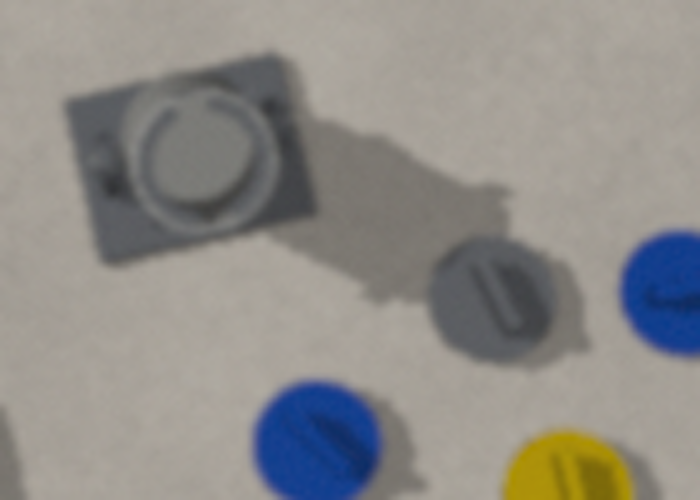

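View pics/c2.png

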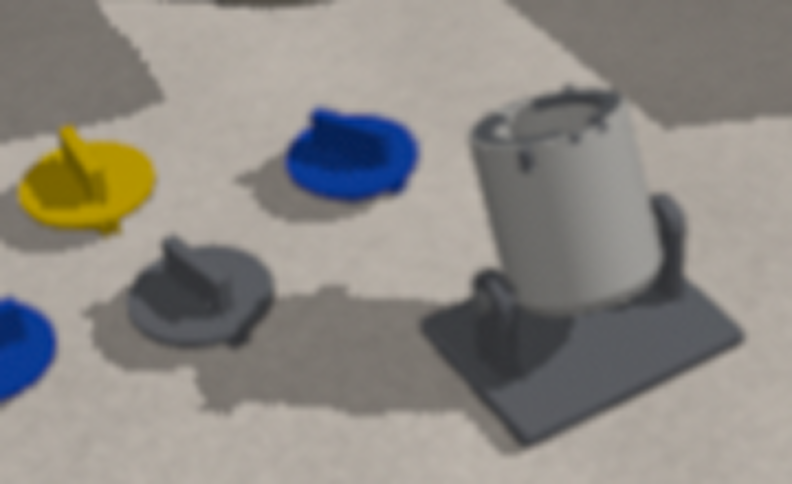

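The crops show the beaker in the stand, leaning toward -x. The lid bar's yaw is about 25°, and the stand's is about 12.7°.

```bash
python3 - <<'E'
from h import *
c=np.array([[68,100],[270,55],[315,215],[112,265]])/5.+[290-.4,170-.4]
P=plane('top',c,.014); print(P.round(4),P.mean(0))
d=np.array([[424,326],[742,338],[528,444]])/4.4+[190-.4,150-.4]
Q=plane('scene',d,.014); print(Q.round(4))
for e in (P[0]-P[1],P[3]-P[2]): print(np.linalg.norm(e),np.degrees(np.arctan2(-e[0],e[1])))
e=Q[1]-Q[2];print(np.linalg.norm(e),np.degrees(np.arctan2(-e[0],e[1]))); e=Q[2]-Q[0];print(np.linalg.norm(e),np.degrees(np.arctan2(e[1],e[0])), (Q[0]+Q[1])/2)
for n in('top','scene'):
    im,dd=load(n); X=cloud(n,dd); o=np.array([.5605,.0505]); a=np.radians(13.); x=np.array([np.cos(a),np.sin(a)]); y=np.array([-x[1],x[0]])
    L=np.stack([(X[...,:2]-o)@x,(X[...,:2]-o)@y,X[...,2]],-1)
    m=(dd>0)&(abs(L[...,1])<60/1e3)&(L[...,2]>.11)&(abs(L[...,0])<.12); p=L[m]
    for b in np.arange(-.06,.061,.02):
        q=p[abs(p[:,1]-b)<.006]
        if len(q): i=q[:,2].argmax(); j=q[:,0].argmin();k=q[:,0].argmax();print(n,round(b,3),'zmax',q[i].round(3),'xmin',q[j].round(3),'xmax',q[k].round(3))
E
```

```text
[[ 0.6043  0.1423  0.014 ]
 [ 0.6381 -0.0118  0.014 ]
 [ 0.5137 -0.0431  0.014 ]
 [ 0.4772  0.1093  0.014 ]] [0.5583218 0.0491884 0.014    ]
[[ 0.5232 -0.0445  0.014 ]
 [ 0.6095  0.1407  0.014 ]
 [ 0.6459 -0.0181  0.014 ]]
0.15785717544297093 12.37188728382614
0.15673168760798423 13.449763346001488
0.16283975028907918 12.885969349163673
0.12548814334615935 12.14599888314356 [0.56636674 0.0481077  0.014     ]
top -0.04 zmax [ 0.001 -0.035  0.178] xmin [-0.064 -0.038  0.144] xmax [ 0.006 -0.037  0.167]
top -0.02 zmax [ 0.002 -0.015  0.177] xmin [-0.078 -0.02   0.145] xmax [ 0.033 -0.016  0.112]
top 0.0 zmax [0.004 0.002 0.185] xmin [-0.082  0.005  0.14 ] xmax [ 0.036 -0.002  0.114]
top 0.02 zmax [0.006 0.019 0.178] xmin [-0.079  0.015  0.138] xmax [0.032 0.017 0.117]
top 0.04 zmax [-0.003  0.035  0.172] xmin [-0.074  0.039  0.141] xmax [0.015 0.035 0.129]
scene -0.04 zmax [ 0.005 -0.039  0.176] xmin [-0.066 -0.035  0.146] xmax [ 0.025 -0.035  0.111]
scene -0.02 zmax [ 0.008 -0.016  0.177] xmin [-0.076 -0.016  0.142] xmax [ 0.037 -0.018  0.11 ]
scene 0.0 zmax [ 0.011 -0.003  0.18 ] xmin [-0.08  -0.001  0.14 ] xmax [ 0.042 -0.005  0.111]
scene 0.02 zmax [0.005 0.024 0.177] xmin [-0.078  0.018  0.14 ] xmax [0.037 0.018 0.11 ]
scene 0.04 zmax [-0.007  0.038  0.171] xmin [-0.076  0.043  0.142] xmax [0.022 0.035 0.113]
```

>>> play_rows([
  {"claw":255,"dp":[0,0,-0.005],"angular":[0,0,-7.1]},
  {"claw":255,"dp":[0,0,-0.005],"angular":[0,0,-7.1]},
  {"claw":255,"dp":[0,0,-0.005],"angular":[0,0,-7.1]},
  {"claw":255,"dp":[0,0,-0.005],"angular":[0,0,-7.1]},
  {"claw":255,"dp":[0,0,-0.005],"angular":[0,0,-7.1]},
  {"claw":255,"dp":[0,0,-0.005],"angular":[0,0,-7.1]},
  {"claw":255,"dp":[0,0,0],"angular":[0,0,-7.1]},
  {"claw":255,"dp":[0,0,0],"angular":[0,0,-7.1]},
], force=40)

```text
clock: 0.77
tcp_pos: [0.141, -0.5574, 0.2692]
orientation: [-0.0, 0.812, 0.583, 0.0]
wrist_force: [-0.9, 0.1, -0.3]
finger_gap: 0.0
```

>>> play_rows([
  {"claw":255,"dp":[0,0,0],"angular":[0,0,-7.1]},
  {"claw":255,"dp":[0,0,0],"angular":[0,0,-7.1]},
  {"claw":255,"dp":[0,0,0],"angular":[0,0,-7.1]},
  {"claw":255,"dp":[0,0,0],"angular":[0,0,-7.1]},
  {"claw":255,"dp":[0,0,0],"angular":[0,0,-7.1]},
  {"claw":255,"dp":[0,0,0],"angular":[0,0,-7.1]},
  {"claw":255,"dp":[0,0,0],"angular":[0,0,-7.1]},
  {"claw":255,"dp":[0,0,0],"angular":[0,0,-7.1]},
])

```text
clock: 1.43
tcp_pos: [0.141, -0.5572, 0.2687]
orientation: [-0.0, 0.437, 0.899, 0.0]
wrist_force: [0.7, -0.6, 0.3]
finger_gap: 0.0001
```

>>> play_rows([
  {"claw":255,"dp":[0,0,0],"angular":[0,0,-7.1]},
  {"claw":255,"dp":[0,0,0],"angular":[0,0,-7.1]},
  {"claw":255,"dp":[0,0,0],"angular":[0,0,-7.1]},
  {"claw":255,"dp":[0,0,0],"angular":[0,0,-7.1]},
  {"claw":255,"dp":[0,0,0],"angular":[0,0,-7.1]},
  {"claw":255,"dp":[0,0,0],"angular":[0,0,-7.1]},
  {"claw":255,"dp":[0,0,0],"angular":[0,0,-7.1]},
  {"claw":255,"dp":[0,0,0],"angular":[0,0,-7.1]},
])

```text
clock: 2.1
tcp_pos: [0.141, -0.5572, 0.2687]
orientation: [-0.0, -0.043, 0.999, 0.001]
wrist_force: [0.4, 0.2, -0.1]
finger_gap: -0.0003
```

>>> play_rows([
  {"claw":255,"dp":[0,0,0],"angular":[0,0,-4]},
  {"claw":255,"dp":[0,0,0],"angular":[0,0,-4]},
  {"claw":255,"dp":[-0.0234,0.0226,0],"angular":[0,0,0]},
  {"claw":255,"dp":[-0.0234,0.0226,0],"angular":[0,0,0]},
  {"claw":255,"dp":[-0.0234,0.0226,0],"angular":[0,0,0]},
  {"claw":255,"dp":[-0.0234,0.0226,0],"angular":[0,0,0]},
  {"claw":255,"dp":[-0.0234,0.0226,0],"angular":[0,0,0]},
  {"claw":255,"dp":[-0.0234,0.0226,0],"angular":[0,0,0]},
])

```text
clock: 2.77
tcp_pos: [0.2489, -0.3929, 0.2689]
orientation: [-0.0, -0.109, 0.994, 0.0]
wrist_force: [0.8, -0.6, 0.5]
finger_gap: 0.0
```

>>> play_rows([
  {"claw":255,"dp":[-0.0234,0.0226,0],"angular":[0,0,0]},
  {"claw":255,"dp":[-0.0234,0.0226,0],"angular":[0,0,0]},
  {"claw":255,"dp":[-0.0234,0.0226,0],"angular":[0,0,0]},
  {"claw":255,"dp":[-0.0234,0.0226,0],"angular":[0,0,0]},
  {"claw":255,"dp":[-0.0234,0.0226,0],"angular":[0,0,0]},
  {"claw":255,"dp":[-0.0234,0.0226,0],"angular":[0,0,0]},
  {"claw":255,"dp":[-0.0234,0.0226,0],"angular":[0,0,0]},
  {"claw":255,"dp":[-0.0234,0.0226,0],"angular":[0,0,0]},
])

```text
clock: 3.43
tcp_pos: [0.3921, -0.1756, 0.2691]
orientation: [-0.0, -0.11, 0.994, 0.0]
wrist_force: [-0.8, -0.7, -0.7]
finger_gap: 0.0002
```

>>> play_rows([
  {"claw":255,"dp":[-0.0234,0.0226,0],"angular":[0,0,0]},
  {"claw":255,"dp":[-0.0234,0.0226,0],"angular":[0,0,0]},
  {"claw":255,"dp":[-0.0234,0.0226,0],"angular":[0,0,0]},
  {"claw":255,"dp":[-0.0234,0.0226,0],"angular":[0,0,0]},
  {"claw":255,"dp":[-0.0234,0.0226,0],"angular":[0,0,0]},
  {"claw":255,"dp":[-0.0234,0.0226,0],"angular":[0,0,0]},
  {"claw":255,"dp":[-0.0234,0.0226,0],"angular":[0,0,0]},
  {"claw":255,"dp":[-0.0234,0.0226,0],"angular":[0,0,0]},
])

```text
clock: 4.1
tcp_pos: [0.5354, 0.0417, 0.2689]
orientation: [-0.0, -0.11, 0.994, -0.0]
wrist_force: [-0.5, 0.3, 0.7]
finger_gap: -0.0
```

```bash
python3 - <<'E'
from h import *
im,d=snap('scene'); cv2.imwrite('pics/s3.png',cv2.resize(im[60:270,190:430],None,fx=3,fy=3,interpolation=2)[:,:,::-1])
s=env.get_state(); print(s['tcp_pos'],s['orientation'],s['joint_pos'])
print(proj('scene',s['tcp_pos']+[0,0,-.008])-[190,60])
E
```

```text
[0.53815877 0.04560714 0.26838678] [ 9.42704459e-04 -1.11561694e-01  9.93756016e-01  1.44248913e-03] [-0.06586243  0.23699045  0.01451951  1.3469795   0.00317277 -0.28944946]
[[126.17449766  86.18984917]]
```

View pics/s3.png

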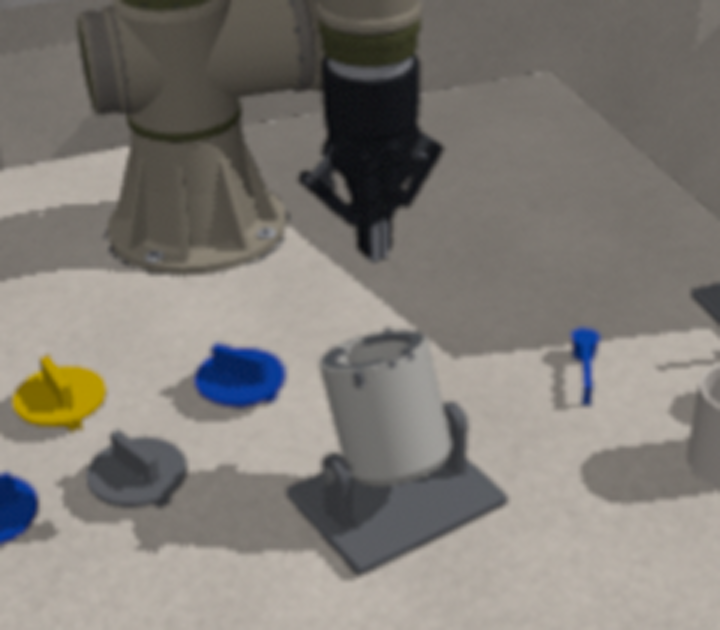

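The predicted fingertip, at (378,258), lands on the one in the picture. The tip is above the mouth at about (375,340). I'll dip in.

>>> play_rows([
  {"claw":255,"dp":[0.007,0,0.02],"angular":[0,0,0]},
  {"claw":255,"dp":[0,0,0.02],"angular":[0,0,0]},
  {"claw":255,"dp":[0,0,0.02],"angular":[0,0,0]},
  {"claw":255,"dp":[0,0,0.015],"angular":[0,0,0]},
  {"claw":255,"dp":[0,0,0.015],"angular":[0,0,0]},
  {"claw":255,"dp":[0,0,0.015],"angular":[0,0,0]},
  {"claw":255,"dp":[0,0,0.015],"angular":[0,0,0]},
  {"claw":255,"dp":[0,0,0],"angular":[0,0,0]},
])

```text
clock: 4.82
tcp_pos: [0.5257, 0.0385, 0.146]
orientation: [-0.003, -0.11, 0.994, 0.001]
wrist_force: [-1.2, 0.4, 0.1]
finger_gap: 0.0002
```

>>> play_rows([
  {"claw":255,"dp":[-0.004,0,0],"angular":[0,0,0]},
  {"claw":255,"dp":[-0.004,0,0],"angular":[0,0,0]},
  {"claw":255,"dp":[-0.004,0,0],"angular":[0,0,0]},
  {"claw":255,"dp":[-0.004,0,0],"angular":[0,0,0]},
  {"claw":255,"dp":[-0.004,0,0],"angular":[0,0,0]},
  {"claw":255,"dp":[-0.004,0,0],"angular":[0,0,0]},
  {"claw":255,"dp":[-0.004,0,0],"angular":[0,0,0]},
  {"claw":255,"dp":[-0.004,0,0],"angular":[0,0,0]},
])

```text
clock: 5.48
tcp_pos: [0.5569, 0.0454, 0.1489]
orientation: [-0.003, -0.11, 0.994, -0.0]
wrist_force: [-8.2, -1.2, 1.9]
finger_gap: 0.0
```

>>> play_rows([
  {"claw":255,"dp":[-0.003,0,0],"angular":[0,0,0]},
  {"claw":255,"dp":[-0.003,0,0],"angular":[0,0,0]},
  {"claw":255,"dp":[-0.003,0,0],"angular":[0,0,0]},
  {"claw":255,"dp":[-0.003,0,0],"angular":[0,0,0]},
  {"claw":255,"dp":[-0.003,0,0],"angular":[0,0,0]},
  {"claw":255,"dp":[-0.002,0,0],"angular":[0,0,0]},
  {"claw":255,"dp":[-0.002,0,0],"angular":[0,0,0]},
  {"claw":255,"dp":[0,0,0],"angular":[0,0,0]},
])

```text
clock: 6.15
tcp_pos: [0.5745, 0.0496, 0.1472]
orientation: [-0.004, -0.11, 0.994, 0.0]
wrist_force: [-6.4, -1.2, -4.7]
finger_gap: 0.0004
```

>>> play_rows([
  {"claw":255,"dp":[-0.001,0,0],"angular":[0,0,0]},
  {"claw":255,"dp":[-0.001,0,0],"angular":[0,0,0]},
  {"claw":255,"dp":[-0.001,0,0],"angular":[0,0,0]},
  {"claw":255,"dp":[-0.001,0,0],"angular":[0,0,0]},
  {"claw":255,"dp":[0,0,0],"angular":[0,0,0]},
  {"claw":255,"dp":[0,0,0],"angular":[0,0,0]},
  {"claw":255,"dp":[0,0,0],"angular":[0,0,0]},
  {"claw":255,"dp":[0,0,0],"angular":[0,0,0]},
])

```text
clock: 6.82
tcp_pos: [0.5778, 0.0506, 0.147]
orientation: [-0.005, -0.11, 0.994, 0.0]
wrist_force: [-6.7, -0.7, -5.3]
finger_gap: 0.0001
```

>>> play_rows([
  {"claw":255,"dp":[-0.001,0,0],"angular":[0,0,0]},
  {"claw":255,"dp":[-0.001,0,0],"angular":[0,0,0]},
  {"claw":255,"dp":[-0.001,0,0],"angular":[0,0,0]},
  {"claw":255,"dp":[-0.001,0,0],"angular":[0,0,0]},
  {"claw":255,"dp":[-0.001,0,0],"angular":[0,0,0]},
  {"claw":255,"dp":[0,0,0],"angular":[0,0,0]},
  {"claw":255,"dp":[0,0,0],"angular":[0,0,0]},
  {"claw":255,"dp":[0,0,0],"angular":[0,0,0]},
])

```text
clock: 7.48
tcp_pos: [0.5822, 0.052, 0.1466]
orientation: [-0.005, -0.11, 0.994, 0.001]
wrist_force: [-7.2, -0.3, -6.1]
finger_gap: -0.0002
```

>>> play_rows([
  {"claw":255,"dp":[-0.001,0,0],"angular":[0,0,0]},
  {"claw":255,"dp":[-0.001,0,0],"angular":[0,0,0]},
  {"claw":255,"dp":[-0.001,0,0],"angular":[0,0,0]},
  {"claw":255,"dp":[-0.001,0,0],"angular":[0,0,0]},
  {"claw":255,"dp":[0,0,0],"angular":[0,0,0]},
  {"claw":255,"dp":[0,0,0],"angular":[0,0,0]},
  {"claw":255,"dp":[0,0,0],"angular":[0,0,0]},
  {"claw":255,"dp":[0,0,0],"angular":[0,0,0]},
])

```text
clock: 8.15
tcp_pos: [0.5849, 0.0528, 0.1462]
orientation: [-0.007, -0.11, 0.994, 0.001]
wrist_force: [-11.0, -0.5, -5.4]
finger_gap: -0.0
```

>>> play_rows([
  {"claw":255,"dp":[-0.001,0,0],"angular":[0,0,0]},
  {"claw":255,"dp":[-0.001,0,0],"angular":[0,0,0]},
  {"claw":255,"dp":[-0.001,0,0],"angular":[0,0,0]},
  {"claw":255,"dp":[0,0,0],"angular":[0,0,0]},
  {"claw":255,"dp":[0,0,0],"angular":[0,0,0]},
  {"claw":255,"dp":[0,0,0],"angular":[0,0,0]},
  {"claw":255,"dp":[0,0,0],"angular":[0,0,0]},
  {"claw":255,"dp":[0,0,0],"angular":[0,0,0]},
])

```text
clock: 8.82
tcp_pos: [0.5852, 0.0529, 0.146]
orientation: [-0.009, -0.109, 0.994, 0.0]
wrist_force: [-18.3, -2.8, -0.7]
finger_gap: -0.0001
```

The tool no longer moves while the force climbs to 18 N, so the beaker is on its stop. I'll back off, rise and look.

>>> play_rows([
  {"claw":255,"dp":[0.01,0,0],"angular":[0,0,0]},
  {"claw":255,"dp":[0.01,0,0],"angular":[0,0,0]},
  {"claw":255,"dp":[0.004,0,-0.01],"angular":[0,0,0]},
  {"claw":255,"dp":[0,0,-0.02],"angular":[0,0,0]},
  {"claw":255,"dp":[0,0,-0.03],"angular":[0,0,0]},
  {"claw":255,"dp":[0,0,-0.03],"angular":[0,0,0]},
  {"claw":255,"dp":[0,0,-0.03],"angular":[0,0,0]},
  {"claw":0,"dp":[0,0,0],"angular":[0,0,0]},
])

```text
clock: 9.48
tcp_pos: [0.5734, 0.0479, 0.2773]
orientation: [0.006, -0.11, 0.994, -0.001]
wrist_force: [-0.1, 0.1, 0.5]
finger_gap: 0.0109
```

```bash
python3 - <<'E'
from h import *
im,d=snap('scene'); s=env.get_state(); print(s['tcp_pos'],s['orientation'],s['wrist_force'],s['joint_pos'][5])
cv2.imwrite('pics/s4.png',cv2.resize(im[130:260,190:390],None,fx=4,fy=4,interpolation=2)[:,:,::-1])
X=cloud('scene',d); o=np.array([.561,.049]); a=np.radians(12.8); x=np.array([np.cos(a),np.sin(a)]); y=np.array([-x[1],x[0]])
L=np.stack([(X[...,:2]-o)@x,(X[...,:2]-o)@y,X[...,2]],-1)
p=L[(d>0)&(np.hypot(L[...,0],L[...,1])<.075)&(L[...,2]>.157)&(L[...,2]<.176)]
print(len(p),p.mean(0)); print(cv2.minEnclosingCircle(p[:,:2].astype(np.float32)*1000))
q=p[np.hypot(p[:,0],p[:,1])<.052]
print('plane fit',np.linalg.lstsq(np.c_[q[:,:2],np.ones(len(q))],q[:,2],rcond=None)[0])
E
```

```text
[0.57277207 0.04788556 0.27443105] [ 4.55527454e-03 -1.09774196e-01  9.93945829e-01 -7.50869001e-04] [-0.28111108 -0.00486002  0.0371466 ] -0.276237808360264
487 [ 0.00562322 -0.00281998  0.16449537]
((0.353668212890625, 0.221771240234375), 61.41131591796875)
plane fit [-0.00930727  0.00407374  0.16461469]
```

View pics/s4.png

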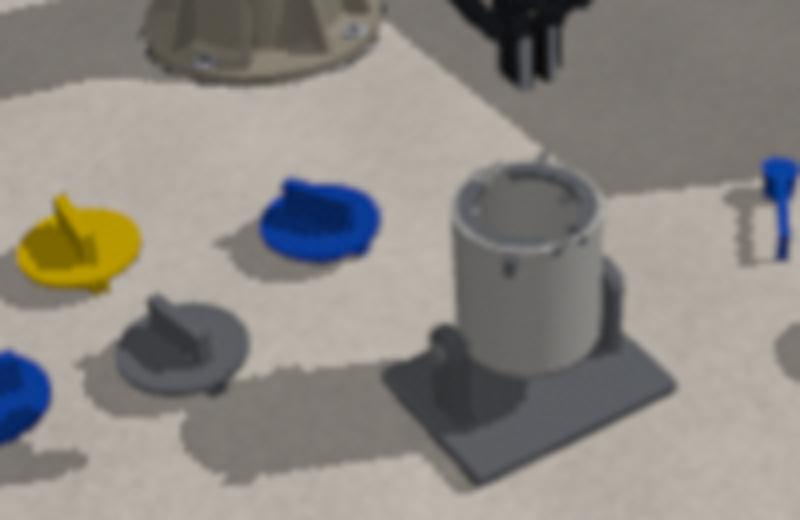

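Beaker upright: the rim plane is level at z 0.1645 and its centre is (0.561, 0.049). Next is the lid.

>>> play_rows([
  {"claw":120,"dp":[0,0,0],"angular":[0,0,-6.5]},
  {"claw":120,"dp":[0,0,0],"angular":[0,0,-6.5]},
  {"claw":120,"dp":[0.0172,-0.0121,0],"angular":[0,0,0]},
  {"claw":120,"dp":[0.0172,-0.0121,0],"angular":[0,0,0]},
  {"claw":120,"dp":[0.0172,-0.0121,0],"angular":[0,0,0]},
  {"claw":120,"dp":[0.0172,-0.0121,0],"angular":[0,0,0]},
  {"claw":120,"dp":[0.0172,-0.0121,0],"angular":[0,0,0]},
  {"claw":120,"dp":[0.0172,-0.0121,0],"angular":[0,0,0]},
])

```text
clock: 10.2
tcp_pos: [0.5078, -0.0628, 0.2689]
orientation: [-0.0, -0.222, 0.975, 0.0]
wrist_force: [0.3, 0.2, -0.8]
finger_gap: 0.0453
```

>>> play_rows([
  {"claw":120,"dp":[0.0172,-0.0121,0],"angular":[0,0,0]},
  {"claw":120,"dp":[0.0172,-0.0121,0],"angular":[0,0,0]},
  {"claw":120,"dp":[0.0172,-0.0121,0],"angular":[0,0,0]},
  {"claw":120,"dp":[0.0172,-0.0121,0.02],"angular":[0,0,0]},
  {"claw":120,"dp":[0.0172,-0.0121,0.03],"angular":[0,0,0]},
  {"claw":120,"dp":[0.0172,-0.0121,0.03],"angular":[0,0,0]},
  {"claw":120,"dp":[0,0,0.03],"angular":[0,0,0]},
  {"claw":120,"dp":[0,0,0.03],"angular":[0,0,0]},
])

```text
clock: 10.87
tcp_pos: [0.4461, -0.1732, 0.128]
orientation: [0.0, -0.22, 0.975, -0.0]
wrist_force: [-0.6, -0.3, 0.4]
finger_gap: 0.0455
```

```bash
python3 - <<'E'
from h import *
im,d=snap('scene'); s=env.get_state(); print(s['tcp_pos'],s['orientation'],s['finger_gap'])
q=s['orientation']; print('yaw',np.degrees(2*np.arctan2(q[2],q[1])))
print(proj('scene',s['tcp_pos']+[0,0,-.008])-[170,110], proj('scene',[.449,-.172,.052])-[170,110])
cv2.imwrite('pics/s5.png',cv2.resize(im[110:260,170:370],None,fx=4,fy=4,interpolation=2)[:,:,::-1])
E
```

```text
[ 0.44303802 -0.17092854  0.12231783] [-0.00314558 -0.22071587  0.97532848  0.00299464] 0.045345026369271894
yaw 205.50241095256106
[[61.05563616 79.99705219]] [[64.18739647 98.58654251]]
```

View pics/s5.png

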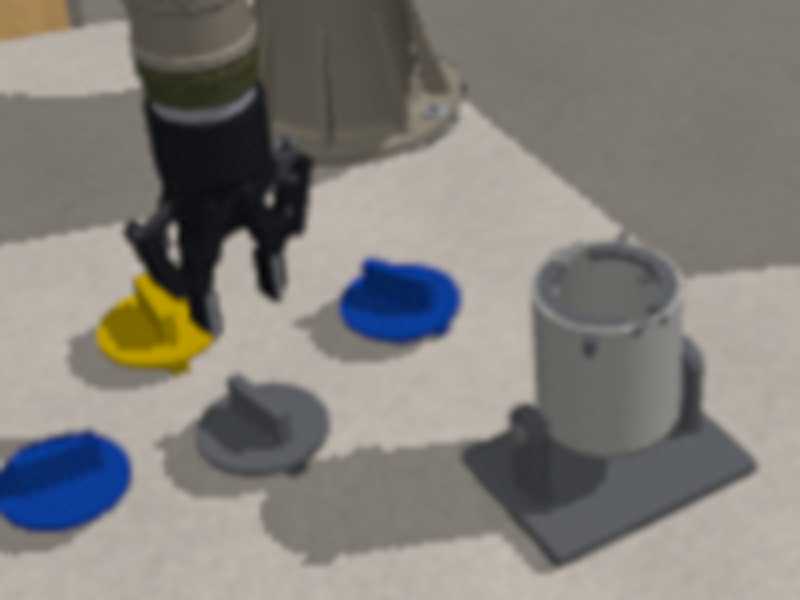

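The fingers are above and slightly short of the grey bar, whose top centre is at about (260,400) in the crop. I'll shift and descend.

>>> play_rows([
  {"claw":120,"dp":[-0.0057,-0.0044,0.015],"angular":[0,0,0]},
  {"claw":120,"dp":[0,0,0.015],"angular":[0,0,0]},
  {"claw":120,"dp":[0,0,0.015],"angular":[0,0,0]},
  {"claw":120,"dp":[0,0,0.015],"angular":[0,0,0]},
  {"claw":120,"dp":[0,0,0.01],"angular":[0,0,0]},
  {"claw":120,"dp":[0,0,0.006],"angular":[0,0,0]},
  {"claw":120,"dp":[0,0,0.004],"angular":[0,0,0]},
  {"claw":120,"dp":[0,0,0],"angular":[0,0,0]},
])

```text
clock: 11.58
tcp_pos: [0.4537, -0.1736, 0.0491]
orientation: [-0.0, -0.222, 0.975, 0.0]
wrist_force: [-0.7, 0.5, -0.6]
finger_gap: 0.0455
```

>>> play_rows([
  {"claw":120,"dp":[0,0,0],"angular":[0,0,0]},
  {"claw":120,"dp":[0,0,0.0],"angular":[0,0,0]},
  {"claw":120,"dp":[0,0,0.0],"angular":[0,0,0]},
  {"claw":120,"dp":[0,0,0.0],"angular":[0,0,0]},
  {"claw":120,"dp":[0,0,0],"angular":[0,0,0]},
  {"claw":120,"dp":[0,0,0],"angular":[0,0,0]},
  {"claw":120,"dp":[0,0,0],"angular":[0,0,0]},
  {"claw":120,"dp":[0,0,0],"angular":[0,0,0]},
])

```text
clock: 12.25
tcp_pos: [0.4537, -0.1738, 0.0493]
orientation: [0.0, -0.222, 0.975, -0.0]
wrist_force: [-0.6, -0.3, 0.3]
finger_gap: 0.0456
```

>>> play_rows([
  {"claw":120,"dp":[0.0028,0.0028,0],"angular":[0,0,0]},
  {"claw":120,"dp":[0,0,0.005],"angular":[0,0,0]},
  {"claw":120,"dp":[0,0,0.005],"angular":[0,0,0]},
  {"claw":120,"dp":[0,0,0.005],"angular":[0,0,0]},
  {"claw":120,"dp":[0,0,0],"angular":[0,0,0]},
  {"claw":120,"dp":[0,0,0],"angular":[0,0,0]},
  {"claw":120,"dp":[0,0,0],"angular":[0,0,0]},
  {"claw":120,"dp":[0,0,0],"angular":[0,0,0]},
])

```text
clock: 12.92
tcp_pos: [0.4502, -0.1725, 0.0344]
orientation: [0.0, -0.222, 0.975, -0.0]
wrist_force: [0.1, -1.3, -0.5]
finger_gap: 0.0451
```

>>> play_rows([
  {"claw":255,"dp":[0,0,0],"angular":[0,0,0]},
  {"claw":255,"dp":[0,0,0],"angular":[0,0,0]},
  {"claw":255,"dp":[0,0,0],"angular":[0,0,0]},
  {"claw":255,"dp":[0,0,0],"angular":[0,0,0]},
  {"claw":255,"dp":[0,0,0],"angular":[0,0,0]},
  {"claw":255,"dp":[0,0,0],"angular":[0,0,0]},
  {"claw":255,"dp":[0,0,0],"angular":[0,0,0]},
  {"claw":255,"dp":[0,0,0],"angular":[0,0,0]},
], force=50)

```text
clock: 13.58
tcp_pos: [0.4503, -0.1726, 0.0345]
orientation: [0.0, -0.222, 0.975, -0.0]
wrist_force: [0.6, 0.6, 2.8]
finger_gap: 0.0109
```

>>> play_rows([
  {"claw":255,"dp":[0,0,-0.01],"angular":[0,0,0]},
  {"claw":255,"dp":[0,0,-0.025],"angular":[0,0,0]},
  {"claw":255,"dp":[0,0,-0.03],"angular":[0,0,0]},
  {"claw":255,"dp":[0,0,-0.03],"angular":[0,0,0]},
  {"claw":255,"dp":[0,0,-0.03],"angular":[0,0,0]},
  {"claw":255,"dp":[0,0,-0.03],"angular":[0,0,0]},
  {"claw":255,"dp":[0,0,-0.03],"angular":[0,0,0]},
  {"claw":255,"dp":[0,0,-0.03],"angular":[0,0,0]},
])

```text
clock: 14.25
tcp_pos: [0.4493, -0.1719, 0.2512]
orientation: [-0.0, -0.222, 0.975, 0.0]
wrist_force: [1.0, -0.4, -0.8]
finger_gap: 0.0111
```

>>> play_rows([
  {"claw":255,"dp":[0,0,0],"angular":[0,0,6.4]},
  {"claw":255,"dp":[0,0,0],"angular":[0,0,6.4]},
  {"claw":255,"dp":[0,0,0],"angular":[0,0,0]},
  {"claw":255,"dp":[0,0,0],"angular":[0,0,0]},
  {"claw":255,"dp":[0,0,0],"angular":[0,0,0]},
  {"claw":255,"dp":[0,0,0],"angular":[0,0,0]},
  {"claw":255,"dp":[0,0,0],"angular":[0,0,0]},
  {"claw":255,"dp":[0,0,0],"angular":[0,0,0]},
])

```text
clock: 14.92
tcp_pos: [0.4498, -0.1723, 0.249]
orientation: [-0.0, -0.112, 0.994, 0.0]
wrist_force: [0.1, 0.7, -1.3]
finger_gap: 0.0112
```

>>> play_rows([
  {"claw":255,"dp":[-0.0131,0.0159,0],"angular":[0,0,0]},
  {"claw":255,"dp":[-0.0131,0.0159,0],"angular":[0,0,0]},
  {"claw":255,"dp":[-0.0131,0.0159,0],"angular":[0,0,0]},
  {"claw":255,"dp":[-0.0131,0.0159,0],"angular":[0,0,0]},
  {"claw":255,"dp":[-0.0131,0.0159,0],"angular":[0,0,0]},
  {"claw":255,"dp":[-0.0131,0.0159,0],"angular":[0,0,0]},
  {"claw":255,"dp":[-0.0131,0.0159,0],"angular":[0,0,0]},
  {"claw":255,"dp":[-0.0131,0.0159,0],"angular":[0,0,0]},
])

```text
clock: 15.58
tcp_pos: [0.5243, -0.0242, 0.2491]
orientation: [-0.0, -0.112, 0.994, -0.0]
wrist_force: [1.1, -0.8, -0.8]
finger_gap: 0.011
```

>>> play_rows([
  {"claw":255,"dp":[-0.0131,0.0159,0],"angular":[0,0,0]},
  {"claw":255,"dp":[-0.0131,0.0159,0],"angular":[0,0,0]},
  {"claw":255,"dp":[-0.0131,0.0159,0],"angular":[0,0,0]},
  {"claw":255,"dp":[-0.0131,0.0159,0],"angular":[0,0,0]},
  {"claw":255,"dp":[0,0,0],"angular":[0,0,0]},
  {"claw":255,"dp":[0,0,0],"angular":[0,0,0]},
  {"claw":255,"dp":[0,0,0],"angular":[0,0,0]},
  {"claw":255,"dp":[0,0,0],"angular":[0,0,0]},
])

```text
clock: 16.25
tcp_pos: [0.5607, 0.0478, 0.2492]
orientation: [-0.0, -0.111, 0.994, -0.0]
wrist_force: [0.0, 0.2, -0.9]
finger_gap: 0.0111
```

```bash
python3 - <<'E'
from h import *
im,d=snap('scene'); s=env.get_state(); print(s['tcp_pos'],s['orientation'],s['finger_gap'])
cv2.imwrite('pics/s6.png',cv2.resize(im[100:250,230:430],None,fx=4,fy=4,interpolation=2)[:,:,::-1])
X=cloud('scene',d); P=X[(d>0)]; o=np.array([.561,.049])
a=np.radians(12.8); x=np.array([np.cos(a),np.sin(a)]); y=np.array([-x[1],x[0]])
L=np.c_[(P[:,:2]-o)@x,(P[:,:2]-o)@y,P[:,2]]; r=np.hypot(L[:,0],L[:,1])
for lo,hi in((.226,.242),(.157,.172)):
    p=L[(r<.075)&(L[:,2]>lo)&(L[:,2]<hi)]; print(len(p),p.mean(0),p.min(0),p.max(0),cv2.minEnclosingCircle(p[:,:2].astype(np.float32)*1000))
E
```

```text
[0.56073423 0.04773342 0.24927317] [-1.40936632e-04 -1.11012890e-01  9.93818951e-01 -1.00997680e-04] 0.011211947602963073
509 [ 0.00909786 -0.00891607  0.2377131 ] [-0.04807473 -0.04842372  0.22652515] [0.0480601  0.04633251 0.24147052] ((0.2017102837562561, -0.3281577229499817), 48.73918533325195)
442 [ 0.00886117 -0.00574268  0.16441865] [-0.04929162 -0.04986539  0.15701492] [0.05254306 0.05032915 0.16944578] ((5.199521541595459, -3.2607805728912354), 54.63574981689453)
```

View pics/s6.png

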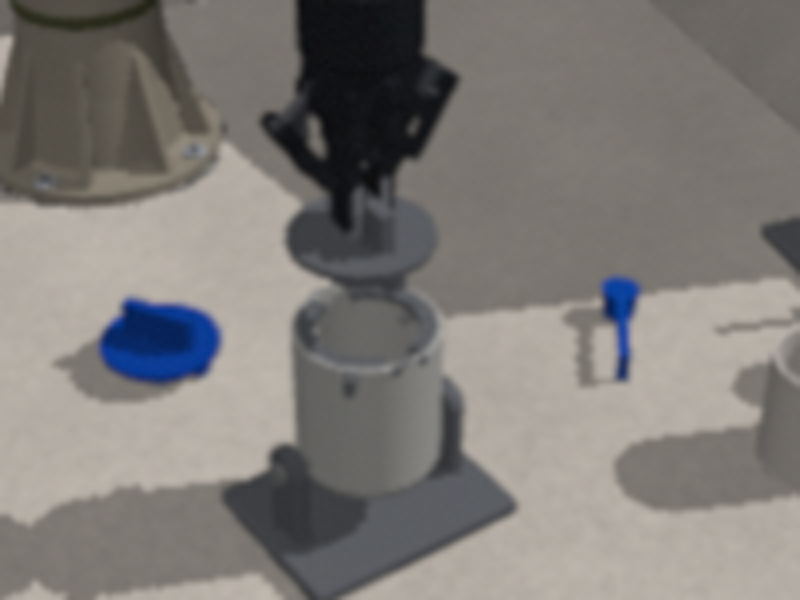

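The lid disc centre is within 0.5 mm of the mouth's axis in the same view: (0.2,-0.3) mm against (0.4,0.2) mm. I'll lower it.

>>> play_rows([
  {"claw":255,"dp":[0,0.0005,0.01],"angular":[0,0,0]},
  {"claw":255,"dp":[0,0,0.01],"angular":[0,0,0]},
  {"claw":255,"dp":[0,0,0.01],"angular":[0,0,0]},
  {"claw":255,"dp":[0,0,0.008],"angular":[0,0,0]},
  {"claw":255,"dp":[0,0,0.004],"angular":[0,0,0]},
  {"claw":255,"dp":[0,0,0],"angular":[0,0,0]},
  {"claw":255,"dp":[0,0,0],"angular":[0,0,0]},
  {"claw":255,"dp":[0,0,0],"angular":[0,0,0]},
])

```text
clock: 16.97
tcp_pos: [0.5612, 0.0489, 0.2076]
orientation: [0.0, -0.111, 0.994, -0.0]
wrist_force: [-0.1, -0.4, 0.7]
finger_gap: 0.0109
```

>>> play_rows([
  {"claw":255,"dp":[0,0,0.002],"angular":[0,0,0]},
  {"claw":255,"dp":[0,0,0.002],"angular":[0,0,0]},
  {"claw":255,"dp":[0,0,0.002],"angular":[0,0,0]},
  {"claw":255,"dp":[0,0,0.002],"angular":[0,0,0]},
  {"claw":255,"dp":[0,0,0.002],"angular":[0,0,0]},
  {"claw":255,"dp":[0,0,0.001],"angular":[0,0,0]},
  {"claw":255,"dp":[0,0,0],"angular":[0,0,0]},
  {"claw":255,"dp":[0,0,0],"angular":[0,0,0]},
])

```text
clock: 17.63
tcp_pos: [0.5609, 0.0489, 0.1962]
orientation: [-0.0, -0.111, 0.994, -0.0]
wrist_force: [-0.2, -0.4, -0.4]
finger_gap: 0.0112
```

>>> play_rows([
  {"claw":255,"dp":[0,0,0.002],"angular":[0,0,0]},
  {"claw":255,"dp":[0,0,0.002],"angular":[0,0,0]},
  {"claw":255,"dp":[0,0,0.002],"angular":[0,0,0]},
  {"claw":255,"dp":[0,0,0.002],"angular":[0,0,0]},
  {"claw":255,"dp":[0,0,0.002],"angular":[0,0,0]},
  {"claw":255,"dp":[0,0,0.001],"angular":[0,0,0]},
  {"claw":255,"dp":[0,0,0.001],"angular":[0,0,0]},
  {"claw":255,"dp":[0,0,0],"angular":[0,0,0]},
])

```text
clock: 18.3
tcp_pos: [0.5608, 0.0489, 0.184]
orientation: [-0.0, -0.111, 0.994, -0.0]
wrist_force: [-0.9, 0.1, -0.9]
finger_gap: 0.0111
```

>>> play_rows([
  {"claw":255,"dp":[0,0,0.0005],"angular":[0,0,0]},
  {"claw":255,"dp":[0,0,0.0005],"angular":[0,0,0]},
  {"claw":255,"dp":[0,0,0.0005],"angular":[0,0,0]},
  {"claw":255,"dp":[0,0,0.0005],"angular":[0,0,0]},
  {"claw":255,"dp":[0,0,0],"angular":[0,0,0]},
  {"claw":255,"dp":[0,0,0],"angular":[0,0,0]},
  {"claw":255,"dp":[0,0,0],"angular":[0,0,0]},
  {"claw":255,"dp":[0,0,0],"angular":[0,0,0]},
])

```text
clock: 18.97
tcp_pos: [0.561, 0.0489, 0.1835]
orientation: [0.001, -0.111, 0.994, -0.0]
wrist_force: [-2.5, 0.4, 5.8]
finger_gap: 0.0111
```

```bash
python3 - <<'E'
from h import *
im,d=snap('scene'); s=env.get_state(); print(s['tcp_pos'],s['orientation'],s['wrist_force'],s['ft_torque'],s['joint_pos'])
cv2.imwrite('pics/s7.png',cv2.resize(im[120:230,270:390],None,fx=5,fy=5,interpolation=2)[:,:,::-1])
X=cloud('scene',d); P=X[(d>0)]; o=np.array([.561,.049])
a=np.radians(12.8); x=np.array([np.cos(a),np.sin(a)]); y=np.array([-x[1],x[0]])
L=np.c_[(P[:,:2]-o)@x,(P[:,:2]-o)@y,P[:,2]]; r=np.hypot(L[:,0],L[:,1])
p=L[(r<.047)&(L[:,2]>.16)&(L[:,2]<.178)]; print(len(p),p.mean(0),np.median(p[:,2]))
print('plane',np.linalg.lstsq(np.c_[p[:,:2],np.ones(len(p))],p[:,2],rcond=None)[0])
E
```

```text
[0.56104513 0.04892524 0.1834851 ] [ 6.11670244e-04 -1.11452938e-01  9.93769509e-01 -1.74923481e-04] [-2.03269862  0.02167847  6.13636415] [ 0.04025625  0.5780301  -0.03637602] [-5.54762242e-02  3.11157626e-01 -9.47669142e-02  1.16360729e+00
 -1.41426380e-04 -2.78846315e-01]
472 [ 0.01028294 -0.0075138   0.17212904] 0.1723977370921565
plane [-0.01958961  0.010493    0.17240932]
```

View pics/s7.png

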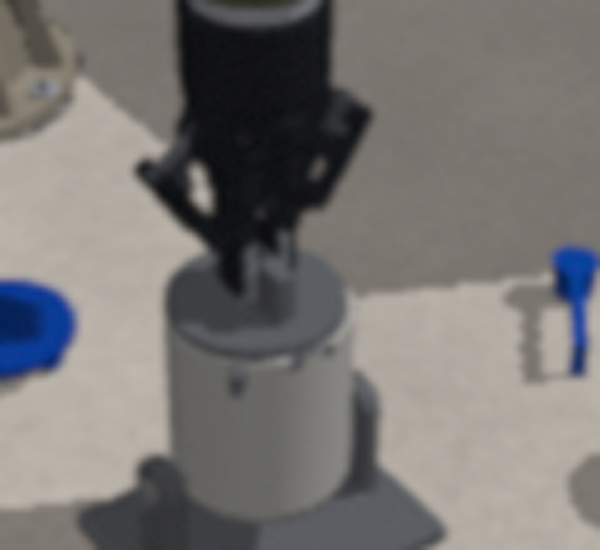

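The lid is seated: TCP z 0.1835 as predicted, and disc top at 0.172. Now the half turn.

>>> play_rows([
  {"claw":255,"dp":[0,0,0],"angular":[0,0,0]},
  {"claw":255,"dp":[0,0,0],"angular":[0,0,0]},
  {"claw":255,"dp":[0,0,0],"angular":[0,0,4]},
  {"claw":255,"dp":[0,0,0],"angular":[0,0,4]},
  {"claw":255,"dp":[0,0,0],"angular":[0,0,4]},
  {"claw":255,"dp":[0,0,0],"angular":[0,0,4]},
  {"claw":255,"dp":[0,0,0],"angular":[0,0,4]},
  {"claw":255,"dp":[0,0,0],"angular":[0,0,0]},
], force=90)

```text
clock: 19.68
tcp_pos: [0.5618, 0.0495, 0.1836]
orientation: [0.001, 0.064, 0.998, 0.001]
wrist_force: [-0.1, 3.6, 5.1]
finger_gap: 0.0107
```

>>> play_rows([
  {"claw":255,"dp":[0,0,0],"angular":[0,0,4]},
  {"claw":255,"dp":[0,0,0],"angular":[0,0,4]},
  {"claw":255,"dp":[0,0,0],"angular":[0,0,4]},
  {"claw":255,"dp":[0,0,0],"angular":[0,0,4]},
  {"claw":255,"dp":[0,0,0],"angular":[0,0,4]},
  {"claw":255,"dp":[0,0,0],"angular":[0,0,4]},
  {"claw":255,"dp":[0,0,0],"angular":[0,0,1]},
  {"claw":255,"dp":[0,0,0],"angular":[0,0,0]},
])

```text
clock: 20.35
tcp_pos: [0.5616, 0.049, 0.1836]
orientation: [0.001, 0.277, 0.961, 0.0]
wrist_force: [-0.8, 0.4, 5.7]
finger_gap: 0.0104
```

```bash
python3 - <<'E'
from h import *
im,d=snap('scene'); it,dt=snap('top'); s=env.get_state(); q=s['orientation'];print(s['tcp_pos'],q,'yaw',np.degrees(2*np.arctan2(q[2],q[1])),s['wrist_force'],s['ft_torque'],s['finger_gap'])
cv2.imwrite('pics/s8.png',cv2.resize(im[130:210,280:380],None,fx=8,fy=7,interpolation=2)[:,:,::-1])
o=np.array([.561,.049,0])
for n in('scene',):
  for a in(-32.2,):   # expected rib & bar-end pixels
    u=np.array([np.cos(np.radians(a)),np.sin(np.radians(a)),0])
    for r,z in((.030,.1715),(-.030,.1715),(.03,.201),(.055,.165),(-.055,.165)): print(r,z,((proj(n,o+r*u+[0,0,z])-[280,130])*[8,7]).round(0))
for n,dd in(('scene',d),('top',dt)):
    X=cloud(n,dd); P=X[dd>0]; L=P-o; r=np.hypot(L[:,0],L[:,1])
    p=L[(r<.047)&(P[:,2]>.16)&(P[:,2]<.178)]; print(n,len(p),np.median(p[:,2]),np.linalg.lstsq(np.c_[p[:,:2],np.ones(len(p))],p[:,2],rcond=None)[0])
    p=L[(r<.04)&(P[:,2]>.182)&(P[:,2]<.207)]
    if len(p)>5: print('bar',len(p),p.mean(0),cv2.minAreaRect(p[:,:2].astype(np.float32)*1000))
E
```

```text
[0.56158623 0.04900305 0.18360072] [1.12812368e-03 2.77163262e-01 9.60822144e-01 2.48315985e-04] yaw 147.81803388140602 [-1.10780157  0.0409798   5.63253605] [0.02545464 0.26095607 0.18802431] 0.010035072752034576
0.03 0.1715 [[311. 394.]]
-0.03 0.1715 [[345. 298.]]
0.03 0.201 [[309. 329.]]
0.055 0.165 [[295. 450.]]
-0.055 0.165 [[359. 274.]]
scene 477 0.17229350546069788 [-0.01804286  0.01666709  0.17235819]
bar 166 [ 0.0107329  -0.00303538  0.19676598] ((2.9618873596191406, -1.0296134948730469), (47.200435638427734, 40.37001419067383), 9.788538932800293)
top 0 nan [0. 0. 0.]
  return _methods._mean(a, axis=axis, dtype=dtype,
  ret = ret.dtype.type(ret / rcount)
```

View pics/s8.png

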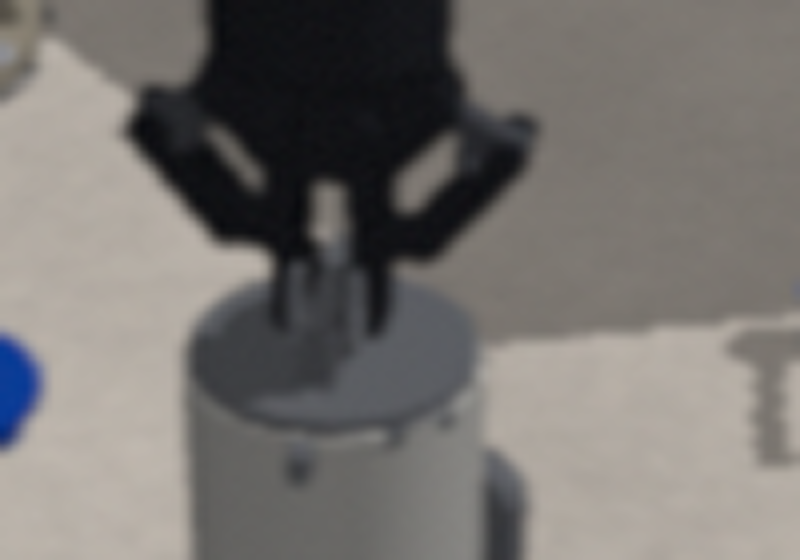

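The near rib is at (298,465), under its predicted top at (295,450). The bar end and disc sit as predicted, and the moment of 0.19 N m matches the loaded spring.

```bash
python3 - <<'E'
from h import *
s=env.get_state(); print(s['clock'],s['tcp_pos'],s['ft_torque']); print(env.hand_in())
E
```

```text
20.45 [0.56158623 0.04900305 0.18360072] [0.02545464 0.26095607 0.18802431]
the job is handed in; nothing more can be done
None
```

I stood the beaker upright, seated the grey lid with its lugs through the slots, turned it 45° clockwise and handed in at 20.45 s with the gripper still holding it. No verdict came back on hand-in.

**What the last checks showed:**
- **Beaker:** it was pushed until the tool stopped and the force rose to 18 N. The rim then measured level at z = 0.1645 m, against 0.165 m expected. I did not measure it separately again after seating the lid.
- **Seating:** before lowering, the lid's centre was within about 1 mm of the mouth's axis. It then sank with almost no resistance to the height worked out beforehand (TCP z 0.1835 m). Its disc top read about 0.172 m, with a fitted slope of about 0.02 rad.
- **Half turn:** the tool's yaw is -32.2°, which matches the rib line worked out from the stand's yaw of about 12.8°. The near rib appeared in the picture where predicted.
- **Spring and grip:** the wrist moment of 0.19 N m about the vertical fits the loaded spring. The grip is set to 90 N, with about 6 N pressing down.

**Limits of these checks:** the final top-camera look gave no reading because the arm was in the way. The bar's angle was therefore checked by the tool's yaw and by eye in the picture only, as the automatic fit of the bar was spoiled by the fingers.

The two cameras differed by about 4 mm on the lid and up to 8 mm on the stand's base. I used values in between and aligned lid and mouth within one camera view.

I did not remeasure the bystanders, but nothing pointed to any contact with them.

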